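# Push the workpiece home in the clamping jig and lock it with the two-stage lever

## Task

Using only pushes of the fingertips, slide the aluminium block along its channel in the clamping jig until it sits fully home against the end stop, then push the clamp lever round past its first detent (light hold) all the way to its second stop (locked). Push the block and the lever only, never lift or carry anything, and leave the other things on the bench and the jig where they are.

Things in the scene. Friction and masses are not known exactly. Their poses are not given: they have to be found in the camera images.
- jig: Grey plate 220 x 240 x 12 mm (x, y, z), fixed to the bench, carrying the channel, end stop and lever. Origin: centre of its underside, on the bench; x points away from the robot, y left, but it may be turned up to 0.35 rad. All jig coordinates here are in this frame, in mm. A loose bolt and nut stand on its right part.
- channel_mouth (a point): Middle of the channel's open right end, at jig (70, -100, 12), on the plate. The straight channel runs parallel to jig y along the rear, 35 mm wide between steel rails 12 mm wide with tops at z = 21. Rear rail y = -100 to 86, front rail y = -100 to 10; beyond it, at the block's home, a steel jaw 30 mm wide (top at z = 21) that the lever drives, retracted at the start.
- workpiece: Plain aluminium block, 32 x 50 x 25 mm, about 0.1 kg, loose on the plate in the channel, its 50 mm length along jig y, sliding freely; it stands 16 mm above the rails. Origin: centre of its underside, axes parallel to the jig's. It starts 70 to 95 mm short of home. Home: its +y face touches the end stop, its origin at jig (70, 45, 12), give or take 2 mm across the channel.
- stop_face (a point): Point on the face of the end stop that the block must touch, at jig (70, 70, 24.5). The stop is a steel bar 62 x 16 mm across the channel's left (+y) end, top at z = 37.
- lever_pivot (a point): Point on the lever's vertical pivot axis, at jig (0, 45, 30). With the lever at angle q the grip's axis is at jig x = -90 cos(q - 0.61), y = 45 - 90 sin(q - 0.61), q in rad. As the lever turns to locked, the jaw moves 7 mm and lightly presses the block against the rear rail.
- lever_grip (a point): Middle of the lever's upright black hand grip, at z = 61: a round post 16 to 21 mm across, from z = 40 to z = 82 above the bench, its axis 90 mm from the pivot axis. The flat arm under it lies at z = 32 to 40. Two steel stop pins, 58 mm from the pivot and up to z = 39, stand just beyond both ends of the arm's sweep.
- clamp_lever (a joint): Lever angle, rad. 0 = open: the arm points from the pivot towards the robot (jig -x), swung 0.61 rad to +y (left). Grows counter-clockwise seen from above: the grip goes right (-y) round an arc. Sprung detents at 0, 0.61 (first, light hold) and 1.22 (second, locked, a solid stop), each pulling in from about 0.25 rad off; passing between them takes 6 to 12 N at the grip.
- bolt: Bystander: steel bolt, 28 x 24 x 60 mm, standing on its head on the right front of the jig plate. Origin: centre of its underside.
- nut: Bystander: steel hexagon nut, 26 x 30 x 12 mm, lying on the right part of the jig plate. Origin: centre of its underside.
- brass_bar: Bystander: round brass offcut, 28 mm across, 38 mm tall, standing on the bench beside the jig. Origin: centre of its underside.
- grease_tin: Bystander: round tin with a lid, 71 mm across, 45 mm tall, standing on the bench beside the jig. Origin: centre of its underside.
- wood_block: Bystander: softwood block, 45 x 90 x 30 mm, lying on the bench behind the jig. Origin: centre of its underside.
- spanner: Bystander: flat steel spanner, 28 x 169 x 8 mm, lying on the bench to the right. Origin: centre of its underside.
- oil_can: Bystander: oil can with a thin spout, 64 x 84 x 170 mm, standing at the back of the bench. Origin: centre of its underside.
There are look-alikes about, which are no part of the job. What is shaped like the workpiece but black or purple is not meant.

How it is judged:
By the outcome, as a careful person would: the job done as asked, in the order asked, and still so for the second after the job is handed in, with the robot touching nothing.
It also fails if it takes over 51 s, if anything falls off the work surface, if the arm or the gripper's body presses on something with over 40 N, if the wrist force passes 120 N, or if a joint passes its speed limit or range.

## Robot

A 6-joint arm with a two-finger parallel gripper is mounted at the origin on a cart in front of the work surface, level with it; the furniture and walls round the work are solid. World frame = base frame: x ahead of the robot, y to its left, z up, the work surface at z = 0. Lengths are in mm, angles in rad, forces in N, time in s.
With the tool pointing down it reaches from about 350 to 775 mm from the base axis. Payload 7.3 kg.
Tool frame: the origin (TCP) lies at the very end of the fingers, on their centre line; the grasp point (between the pads) lies bot.grip_point_offset behind it (bot.grip_point_offset is the distance from the TCP to the grasp point, in mm); z points along the fingers, y is the line along which they close (so a half turn about z gives the same grasp; the last joint's range is limited). The gripper opens to 92 mm and grips with 3 to 60 N. Pads are 19 mm wide; open, the fingers measure 130 mm over their backs; the gripper's body (75 mm by 190 mm) begins 47 mm behind the grasp point.
Start: joints at [-1.342, 0.342, 1.524, -0, 1.275, -0.146], TCP at [192.219, -488.566, 226.741] pointing down, gripper open.
Joint ranges: [-2.53, 2.53], [-0.77, 2.02], [0.04, 2.7], [-1, 4.14], [0.28, 2.66], [-3.11, 3.11]. Speed limits (rad/s): [2.57, 2.57, 3.14, 3.14, 3.14, 3.14].

## Interface

Orientations are given as [roll, pitch, yaw] about the fixed x, y, z axes, in that order (R = Rz(yaw) Ry(pitch) Rx(roll)).
In Python, from plant import bot gives the robot as it stands. The module is installed in compiled form; this text tells all that it offers.
- The arm moves only by the tool carry_out, never from a script. Its argument "plan" is a list of rows, each an object of numbers: "tx", "ty", "tz": the shift along the world's x, y, z in mm; "rx", "ry", "rz": the turn, a rotation vector about the world's x, y, z in rad. A call has 1 to 12 rows; each row shifts and turns the commanded pose from where the row before left it; what a row does not reach is not made up. A row lasts 1/10 s, in which the tool goes at most 50 mm and 8.59 degrees, less where a joint would pass 70% of its speed; a pose out of reach is approached as far as the arm can. A call with a gripper value outside its range is refused whole. "gripper" is the closure, from 0 (fully open) to 1 (shut), set as the call begins (left out, the last holds). The fingers move at their own pace and stop on an object; the grip force is fixed at half the most. Time passes only in rows, so rows that do not move let the fingers close. It gives the time, the measured TCP pose, the force, the opening and the grip force at its end, in the units of the state.
- bot.get_obs(): the state, without advancing time (a new reading comes with each control period).
- bot.capture(name): name is "scene" or "top"; returns the picture (400x640x3 uint8, red, green, blue); there is no depth.
- bot.camera_model(name): a dict with "camera_matrix" (3x3 intrinsics, pixels), "R" (3x3) and "t" (3): a world point X has camera coordinates R X + t. Camera axes: x right, y down, z forward; pixel columns grow to the right and rows downward; lengths in mm; the calibration is good to about 2 mm. A picture is of the moment at which its call begins. camera_model takes no time and is no camera call.
- bot.close_job(): hands the job in; it is judged then, once.
The state is a dict: "time": time; "joint_positions": joint angles; "dq": joint speeds; "tau": joint torques, N m; "tool_pos": TCP position; "tcp_rot": TCP orientation; "contact_force": force on the tool from outside, world axes, zero at the start; "moment": the same for the moment, N m; "grip_width": finger opening in mm; "finger_force": force on a finger pad.
Only numpy, scipy, OpenCV 4.12 (cv2) and the standard library are available. Lean on these libraries where they do the work, as an engineer would, in place of code of your own. Each camera call takes 0.05 s, during which the arm holds its last target. There are 200 camera calls.

## Working session

There is one attempt and no reset: what is moved stays moved. The work goes in short steps, Python scripts to look and compute and a tool call to move; the robot and the scene stay as the last step left them, time stands still between calls to the robot, and variables do not carry over. Pictures are saved under pics/ and viewed, at most 10 in all, crops included, and the job is handed in when it is done.

Besides the shell and the picture viewer there is one more tool, called after "Request:" as a command line: name --argument value ..., lists and objects as JSON in quotes. carry_out: Moves the arm, as the interface text tells. Its arguments: {"type":"object","properties":{"plan":{"type":"array"},"gripper":{"type":"number"}},"required":["plan"]}

```bash
mkdir -p pics
python3 - <<'E'
from plant import bot
import cv2
for n in("scene","top"):
    im=bot.capture(n); cv2.imwrite(f"pics/{n}0.png",im[:,:,::-1]); m=bot.camera_model(n); print(n,m)
o=bot.get_obs();print(o,bot.grip_point_offset)
E
```

```text
scene {'camera_matrix': array([[512.11093823,   0.        , 318.23287805],
       [  0.        , 512.11093823, 206.76753202],
       [  0.        ,   0.        ,   1.        ]]), 'R': array([[ 0.89507694, -0.4452762 ,  0.02379851],
       [-0.19022921, -0.42957238, -0.88276861],
       [ 0.40329904,  0.78561866, -0.46920487]]), 't': array([-574.08684263,  152.98910385, 1288.01675317])}
top {'camera_matrix': array([[372.74227591,   0.        , 315.24455185],
       [  0.        , 372.74227591, 198.29583794],
       [  0.        ,   0.        ,   1.        ]]), 'R': array([[ 0.01522156, -0.99985206,  0.00801042],
       [-0.99258295, -0.01607631, -0.12050164],
       [ 0.12061259, -0.00611678, -0.99268081]]), 't': array([ -95.09502302,  614.0704704 , 1008.70790238])}
{'time': 0.1, 'joint_positions': array([-1.34199421e+00,  3.42685044e-01,  1.52491090e+00,  3.24910780e-06,
        1.27539544e+00, -1.45976120e-01]), 'dq': array([ 0.00132499, -0.0013988 , -0.00058899,  0.00110772, -0.00061072,
       -0.00023156]), 'tau': array([ 1.39230200e-03, -4.32006133e+01, -2.44694495e+01,  7.19041144e-02,
        5.25509776e-02, -4.88398518e-05]), 'tool_pos': array([ 192.13625118, -488.19478203,  226.10154877]), 'tcp_rot': array([-3.14020925e+00, -2.06530525e-04,  3.74777149e-01]), 'contact_force': array([ 0.19668235, -0.19271736,  0.01682153]), 'moment': array([ 0.03491464, -0.00109609,  0.00915643]), 'finger_force': 0.0, 'grip_width': 91.7191699022265} 18.8
```

View pics/top0.png

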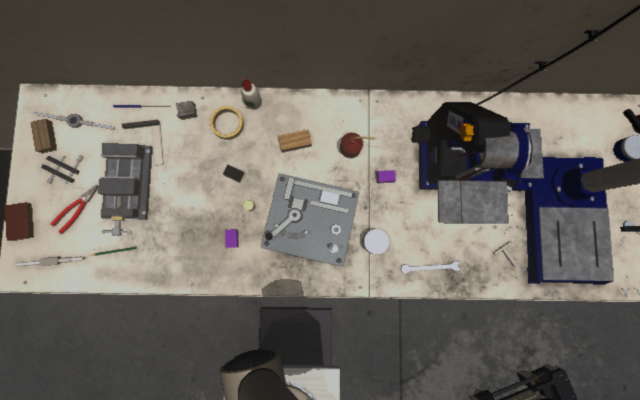

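View pics/scene0.png

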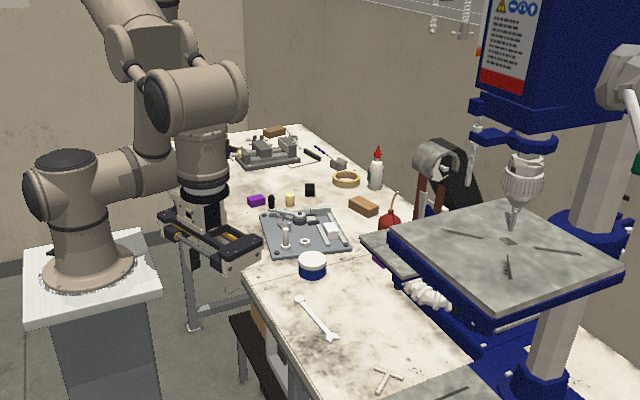

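The top view shows the jig around (310,220), turned clockwise. The bright aluminium block is in the channel near (329,198), and the lever grip is near (268,236). The look-alikes, purple at (387,177) and (231,238) and black at (233,173), are outside the jig and the wrong colour. I'll measure the jig and confirm the block in a crop.

```bash
cat > h.py <<'E'
import numpy as np,cv2
from plant import bot
def ray(n,uv,z):
    m=bot.camera_model(n);R,t=m["R"],m["t"];c=-R.T@t
    d=R.T@np.linalg.inv(m["camera_matrix"])@np.array([uv[0],uv[1],1.]);return c+d*(z-c[2])/d[2]
def proj(n,X):
    m=bot.camera_model(n);p=m["camera_matrix"]@(m["R"]@np.array(X,float)+m["t"]);return p[:2]/p[2]
def j2w(J,p):
    c,s=np.cos(J[2]),np.sin(J[2]);return np.array([J[0]+c*p[0]-s*p[1],J[1]+s*p[0]+c*p[1],p[2]])
def w2j(J,p):
    c,s=np.cos(J[2]),np.sin(J[2]);x,y=p[0]-J[0],p[1]-J[1];return np.array([c*x+s*y,-s*x+c*y,p[2]])
E
python3 - <<'E'
from h import *
im=cv2.imread("pics/top0.png");hsv=cv2.cvtColor(im,cv2.COLOR_BGR2HSV)
x0,y0=250,160
c=im[y0:285,x0:375].astype(int)
# plate: bluish grey (b>=r) vs cream bench
m=((c[:,:,0]-c[:,:,2]>-3)&(c.max(2)>60)).astype(np.uint8)
m=cv2.morphologyEx(m,cv2.MORPH_OPEN,np.ones((3,3)))
m=cv2.morphologyEx(m,cv2.MORPH_CLOSE,np.ones((9,9)))
cs,_=cv2.findContours(m,cv2.RETR_EXTERNAL,cv2.CHAIN_APPROX_NONE);k=max(cs,key=cv2.contourArea)
P=np.array([ray("top",(a[0][0]+x0,a[0][1]+y0),12)[:2] for a in k],np.float32)
r=cv2.minAreaRect(P);print(r)
big=cv2.resize(im[y0:285,x0:375],None,fx=4.6,fy=4.6,interpolation=cv2.INTER_CUBIC)
cv2.drawContours(big,[(k*4.6+2.3).astype(int)],-1,(0,0,255),1)
cv2.imwrite("pics/c1.png",big)
E
```

```text
((558.61083984375, -71.60157775878906), (236.6854248046875, 216.8057098388672), 77.91118621826172)
```

View pics/c1.png

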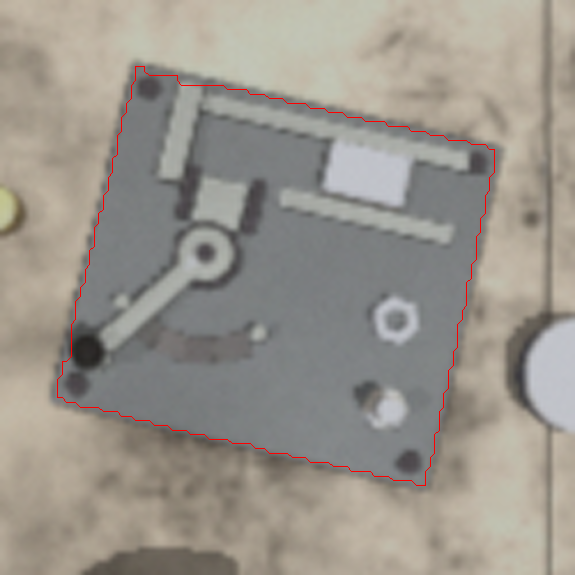

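The crop shows the plate outline traced well. The bright plain block is in the channel at crop (368,172), i.e. full (329.6,197), between the rails and outside the lookalike colours. The pivot is at crop (205,252), the grip at (88,350), the bolt at (385,405) and the nut at (396,319). I'll check these features against the drawing.

Run:
```python
from h import *
J=(558.6,-71.6,-0.211)
f=lambda x,y:(250+x/4.6-.4,160+y/4.6-.4)
for n,p,z in [("pivot(0,45)",(205,252),42),("grip q0(-73.8,96.6)",(88,350),82),("block",(368,172),37),("blk TL",(330,138),37),("blk BL",(322,188),37),("blk TR",(413,157),37),("blk BR",(405,207),37),("rear rail right end(93.5,-100)",(469,161),21),("front rail R(46.5,-100)",(451,235),21),("front rail L (46.5,10)",(281,197),21),("bolt",(387,408),60),("nut",(396,319),24),("stop front(~39,78)",(172,181),37),("stop rear (101,78)",(188,86),37)]:
    w=ray("top",f(*p),z);print(n,w.round(1),w2j(J,w).round(1))
```

```text
pivot(0,45) [569.  -27.5  42. ] [ 0.9 45.3 42. ]
grip q0(-73.8,96.6) [508.2  36.6  82. ] [-71.9  95.3  82. ]
block [ 619.9 -125.7   37. ] [ 71.3 -40.1  37. ]
blk TL [ 640.5 -102.2   37. ] [ 86.5 -12.8  37. ]
blk BL [609.6 -97.8  37. ] [ 55.4 -14.9  37. ]
blk TR [ 629.6 -153.2   37. ] [ 86.5 -64.9  37. ]
blk BR [ 598.8 -148.5   37. ] [ 55.4 -66.8  37. ]
rear rail right end(93.5,-100) [ 629.8 -189.1   21. ] [  94.2 -100.    21. ]
front rail R(46.5,-100) [ 583.5 -178.1   21. ] [ 46.7 -99.   21. ]
front rail L (46.5,10) [605.4 -72.7  21. ] [46.   8.7 21. ]
bolt [ 477.4 -137.3   60. ] [-65.6 -81.3  60. ]
nut [ 531.1 -144.4   24. ] [-11.6 -77.   24. ]
stop front(~39,78) [612.4  -6.2  37. ] [38.9 75.2 37. ]
stop rear (101,78) [671.3 -14.6  37. ] [98.3 79.4 37. ]
```

Run:
```python
from h import *
J=(558.6,-71.6,-0.211)
print("oil can approx", ray("top",(350,150),0).round(), ray("top",(350,145),100).round(),"spout",ray("top",(374,138),170).round())
for p in [(71,-108),(71,1),(107,-200),(107,-10)]: print(p,j2w(J,(*p,0)).round(1))
for q in np.arange(-.4,1.23,.2): 
    a=q-.61;g=np.array([-90*np.cos(a),45-90*np.sin(a)]);t=np.array([np.sin(a),-np.cos(a)])
    p=g-29*t if q>=0 else None
    if q>=0: print("q",round(q,2),"tcp",j2w(J,(*p,0))[:2].round(1),"yaw",round(J[2]+a,3))
p=np.array([-73.8,96.6])-55*np.array([-.573,-.82]);print("pre",j2w(J,(*p,0)).round(1))
```

```text
oil can approx [ 766. -186.    0.] [ 754. -176.  100.] spout [ 754. -229.  170.]
(71, -108) [ 605.4 -192.1    0. ]
(71, 1) [628.2 -85.5   0. ]
(107, -200) [ 621.3 -289.6    0. ]
(107, -10) [ 661.1 -103.8    0. ]
q 0.0 tcp [527.9  58. ] yaw -0.821
q 0.2 tcp [511.7  48.4] yaw -0.621
q 0.4 tcp [497.7  35.7] yaw -0.421
q 0.6 tcp [486.6  20.4] yaw -0.221
q 0.8 tcp [478.7   3.3] yaw -0.021
q 1.0 tcp [474.3 -15.1] yaw 0.179
q 1.2 tcp [473.7 -34. ] yaw 0.379
pre [546.9  75.8   0. ]
```

Request:
carry_out --plan '[{"rz": -0.146, "tx": 30, "ty": 10}, {"rz": -0.146, "tx": 40, "ty": 20}, {"rz": -0.147, "tx": 40, "ty": 20}, {"rz": -0.147, "tx": 40, "ty": 20}, {"tx": 40, "ty": 25}, {"tx": 40, "ty": 25}, {"tx": 40, "ty": 30}, {}]' --gripper 1

```text
invalid input at $.plan[0]: expected keys tx, ty, tz, rx, ry, rz
```

Request:
carry_out --plan '[{"tx": 25, "ty": 18, "tz": 0, "rx": 0, "ry": 0, "rz": -0.1}, {"tx": 30, "ty": 22, "tz": 0, "rx": 0, "ry": 0, "rz": -0.1}, {"tx": 30, "ty": 22, "tz": 0, "rx": 0, "ry": 0, "rz": -0.1}, {"tx": 30, "ty": 22, "tz": 0, "rx": 0, "ry": 0, "rz": -0.1}, {"tx": 30, "ty": 22, "tz": 0, "rx": 0, "ry": 0, "rz": -0.1}, {"tx": 30, "ty": 22, "tz": 0, "rx": 0, "ry": 0, "rz": -0.086}, {"tx": 30, "ty": 22, "tz": 0, "rx": 0, "ry": 0, "rz": 0}, {"tx": 30, "ty": 22, "tz": 0, "rx": 0, "ry": 0, "rz": 0}, {"tx": 30, "ty": 22, "tz": 0, "rx": 0, "ry": 0, "rz": 0}, {"tx": 30, "ty": 22, "tz": 0, "rx": 0, "ry": 0, "rz": 0}, {"tx": 30, "ty": 22, "tz": 0, "rx": 0, "ry": 0, "rz": 0}, {"tx": 0, "ty": 0, "tz": 0, "rx": 0, "ry": 0, "rz": 0}]' --gripper 1

```text
time: 1.3
tool_pos: [519.8, -247.6, 226.0]
tcp_rot: [-3.14, 0.0, -0.207]
contact_force: [-0.5, -0.1, 0.3]
grip_width: 2.1
finger_force: 0.0
```

Request:
carry_out --plan '[{"tx": 28, "ty": 18, "tz": 0, "rx": 0, "ry": 0, "rz": -0.003}, {"tx": 29, "ty": 18, "tz": 0, "rx": 0, "ry": 0, "rz": 0}, {"tx": 29, "ty": 19, "tz": 0, "rx": 0, "ry": 0, "rz": 0}, {"tx": 0, "ty": 0, "tz": -40, "rx": 0, "ry": 0, "rz": 0}, {"tx": 0, "ty": 0, "tz": -40, "rx": 0, "ry": 0, "rz": 0}, {"tx": 0, "ty": 0, "tz": -40, "rx": 0, "ry": 0, "rz": 0}, {"tx": 0, "ty": 0, "tz": -35, "rx": 0, "ry": 0, "rz": 0}, {"tx": 0, "ty": 0, "tz": -20, "rx": 0, "ry": 0, "rz": 0}, {"tx": 0, "ty": 0, "tz": -15, "rx": 0, "ry": 0, "rz": 0}, {"tx": 0, "ty": 0, "tz": -10, "rx": 0, "ry": 0, "rz": 0}, {"tx": 0, "ty": 0, "tz": 0, "rx": 0, "ry": 0, "rz": 0}, {"tx": 0, "ty": 0, "tz": 0, "rx": 0, "ry": 0, "rz": 0}]'

```text
time: 2.5
tool_pos: [603.7, -196.0, 27.6]
tcp_rot: [3.141, -0.001, -0.214]
contact_force: [-0.5, -0.5, -0.3]
grip_width: 0.1
finger_force: 0.0
```

Run:
```python
from h import *
im=bot.capture("top")[:,:,::-1];a=cv2.resize(im[150:275,260:385],None,fx=4.4,fy=4.4,interpolation=cv2.INTER_CUBIC);
im=bot.capture("scene")[:,:,::-1];b=cv2.resize(im[170:295,240:290+75],None,fx=4.4,fy=4.4,interpolation=cv2.INTER_CUBIC);
cv2.imwrite("pics/c2.png",cv2.resize(np.vstack([a[:300],b[:300]]) ,None,fx=1,fy=1))
J=(558.6,-71.6,-0.211);o=bot.get_obs();print(o["tool_pos"],w2j(J,o["tool_pos"]),o["tcp_rot"],o["grip_width"])
```

```text
[ 604.0134868  -195.9486882    28.11931513] [  70.44962391 -112.07957678   28.11931513] [ 3.14097677e+00 -2.36077166e-03 -2.14163414e-01] 0.054284193344465964
```

View pics/c2.png

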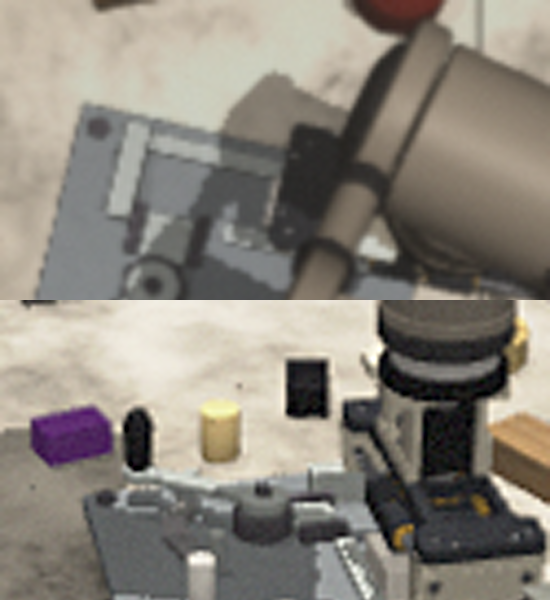

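The fingers stand at the channel mouth, clear of the rails and behind the block.

Request:
carry_out --plan '[{"tx": 2, "ty": 8, "tz": -3, "rx": 0, "ry": 0, "rz": 0}, {"tx": 2, "ty": 9, "tz": 0, "rx": 0, "ry": 0, "rz": 0.003}, {"tx": 1, "ty": 5, "tz": 0, "rx": 0, "ry": 0, "rz": 0}, {"tx": 1, "ty": 5, "tz": 0, "rx": 0, "ry": 0, "rz": 0}, {"tx": 1, "ty": 5, "tz": 0, "rx": 0, "ry": 0, "rz": 0}, {"tx": 1, "ty": 5, "tz": 0, "rx": 0, "ry": 0, "rz": 0}, {"tx": 1.5, "ty": 6, "tz": 0, "rx": 0, "ry": 0, "rz": 0}, {"tx": 1.5, "ty": 6, "tz": 0, "rx": 0, "ry": 0, "rz": 0}, {"tx": 1.5, "ty": 6, "tz": 0, "rx": 0, "ry": 0, "rz": 0}, {"tx": 1.5, "ty": 7, "tz": 0, "rx": 0, "ry": 0, "rz": 0}, {"tx": 1.5, "ty": 7, "tz": 0, "rx": 0, "ry": 0, "rz": 0}, {"tx": 1.5, "ty": 7, "tz": 0, "rx": 0, "ry": 0, "rz": 0}]'

```text
time: 3.8
tool_pos: [620.4, -119.0, 23.8]
tcp_rot: [3.141, -0.0, -0.211]
contact_force: [-0.3, -1.4, 0.2]
grip_width: 0.2
finger_force: 0.7
```

Request:
carry_out --plan '[{"tx": 1, "ty": 6, "tz": 0.5, "rx": 0, "ry": 0, "rz": 0}, {"tx": 1, "ty": 5, "tz": 0, "rx": 0, "ry": 0, "rz": 0}, {"tx": 1, "ty": 5, "tz": 0, "rx": 0, "ry": 0, "rz": 0}, {"tx": 1, "ty": 4, "tz": 0, "rx": 0, "ry": 0, "rz": 0}, {"tx": 1, "ty": 3, "tz": 0, "rx": 0, "ry": 0, "rz": 0}, {"tx": 0.5, "ty": 2, "tz": 0, "rx": 0, "ry": 0, "rz": 0}, {"tx": 0, "ty": 0, "tz": 0, "rx": 0, "ry": 0, "rz": 0}, {"tx": 0, "ty": 0, "tz": 0, "rx": 0, "ry": 0, "rz": 0}]'

```text
time: 4.6
tool_pos: [625.7, -94.5, 24.3]
tcp_rot: [-3.142, -0.0, -0.211]
contact_force: [0.2, 0.2, -0.1]
grip_width: 0.5
finger_force: 0.0
```

Request:
carry_out --plan '[{"tx": 0.4, "ty": 2, "tz": 0, "rx": 0, "ry": 0, "rz": 0}, {"tx": 0.4, "ty": 2, "tz": 0, "rx": 0, "ry": 0, "rz": 0}, {"tx": 0.4, "ty": 1.5, "tz": 0, "rx": 0, "ry": 0, "rz": 0}, {"tx": 0.3, "ty": 1, "tz": 0, "rx": 0, "ry": 0, "rz": 0}, {"tx": 0.2, "ty": 1, "tz": 0, "rx": 0, "ry": 0, "rz": 0}, {"tx": 0.2, "ty": 1, "tz": 0, "rx": 0, "ry": 0, "rz": 0}, {"tx": 0, "ty": 0, "tz": 0, "rx": 0, "ry": 0, "rz": 0}, {"tx": 0, "ty": 0, "tz": 0, "rx": 0, "ry": 0, "rz": 0}]'

```text
time: 5.4
tool_pos: [627.7, -86.0, 24.3]
tcp_rot: [-3.142, -0.0, -0.211]
contact_force: [0.9, -0.7, 0.6]
grip_width: 0.5
finger_force: 0.2
```

Request:
carry_out --plan '[{"tx": 0.2, "ty": 1, "tz": 0, "rx": 0, "ry": 0, "rz": 0}, {"tx": 0.2, "ty": 1, "tz": 0, "rx": 0, "ry": 0, "rz": 0}, {"tx": 0, "ty": 0, "tz": 0, "rx": 0, "ry": 0, "rz": 0}]'

```text
time: 5.7
tool_pos: [628.1, -84.0, 24.3]
tcp_rot: [3.141, -0.0, -0.211]
contact_force: [-0.1, -0.2, -0.6]
grip_width: 0.4
finger_force: 0.4
```

Request:
carry_out --plan '[{"tx": 0.2, "ty": 1, "tz": 0, "rx": 0, "ry": 0, "rz": 0}, {"tx": 0.2, "ty": 1, "tz": 0, "rx": 0, "ry": 0, "rz": 0}, {"tx": 0, "ty": 0, "tz": 0, "rx": 0, "ry": 0, "rz": 0}]'

```text
time: 6.0
tool_pos: [628.4, -81.9, 24.3]
tcp_rot: [3.142, 0.0, -0.211]
contact_force: [-0.1, -0.6, -0.4]
grip_width: 0.5
finger_force: 0.4
```

Request:
carry_out --plan '[{"tx": 0.2, "ty": 1, "tz": 0, "rx": 0, "ry": 0, "rz": 0}, {"tx": 0.2, "ty": 1, "tz": 0, "rx": 0, "ry": 0, "rz": 0}, {"tx": 0.2, "ty": 1, "tz": 0, "rx": 0, "ry": 0, "rz": 0}, {"tx": 0, "ty": 0, "tz": 0, "rx": 0, "ry": 0, "rz": 0}]'

```text
time: 6.4
tool_pos: [628.8, -80.9, 24.4]
tcp_rot: [3.139, -0.0, -0.211]
contact_force: [-2.7, -8.2, 0.7]
grip_width: 0.4
finger_force: 3.5
```

Run:
```python
from h import *
im=bot.capture("scene")[:,:,::-1];b=cv2.resize(im[190:270,250:370],None,fx=6.5,fy=6.5,interpolation=cv2.INTER_CUBIC)
cv2.imwrite("pics/c3.png",b)
```

```text
(no output)
```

View pics/c3.png

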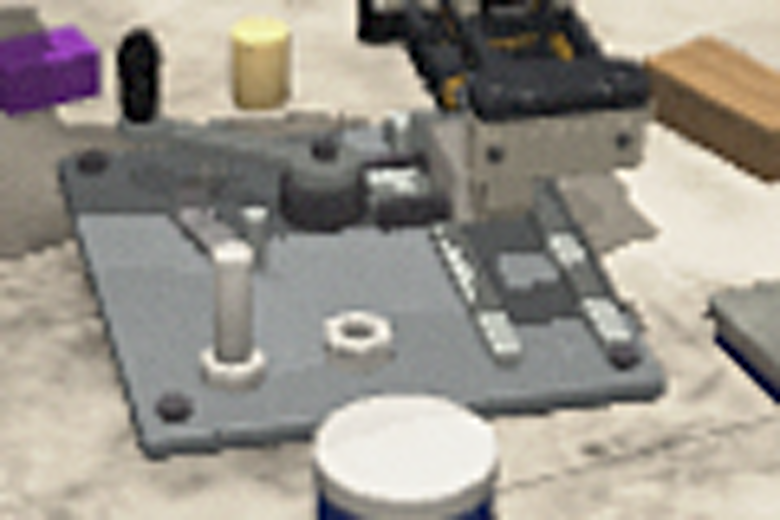

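The scene view shows the fingers up against the block by the stop (crop ~(450,180)), with the channel empty behind them, and the force has risen to 8.6 N. Backing off now, then I'll check from above.

Request:
carry_out --plan '[{"tx": -1, "ty": -5, "tz": 0, "rx": 0, "ry": 0, "rz": 0}, {"tx": -2, "ty": -10, "tz": 0, "rx": 0, "ry": 0, "rz": 0}, {"tx": -1, "ty": -6, "tz": 10, "rx": 0, "ry": 0, "rz": 0}, {"tx": 0, "ty": 0, "tz": 30, "rx": 0, "ry": 0, "rz": 0}, {"tx": 0, "ty": 0, "tz": 40, "rx": 0, "ry": 0, "rz": 0}, {"tx": -30, "ty": -30, "tz": 40, "rx": 0, "ry": 0, "rz": 0}, {"tx": -35, "ty": -35, "tz": 20, "rx": 0, "ry": 0, "rz": 0}, {"tx": -35, "ty": -35, "tz": 0, "rx": 0, "ry": 0, "rz": 0}, {"tx": -35, "ty": -35, "tz": 0, "rx": 0, "ry": 0, "rz": 0}, {"tx": -30, "ty": -30, "tz": 0, "rx": 0, "ry": 0, "rz": 0}, {"tx": -10, "ty": -30, "tz": 0, "rx": 0, "ry": 0, "rz": 0}, {"tx": 0, "ty": 0, "tz": 0, "rx": 0, "ry": 0, "rz": 0}]'

```text
time: 7.65
tool_pos: [455.0, -292.3, 158.4]
tcp_rot: [3.14, -0.002, -0.216]
contact_force: [0.9, 0.7, -0.3]
grip_width: 0.6
finger_force: 0.0
```

Run:
```python
from h import *
im=bot.capture("top")[:,:,::-1];a=cv2.resize(im[160:285,250:375],None,fx=4.6,fy=4.6,interpolation=cv2.INTER_CUBIC)
cv2.imwrite("pics/c4.png",a)
J=(558.6,-71.6,-0.211)
for d in [(-16,-25),(16,-25),(16,25),(-16,25)]:
    u=proj("top",j2w(J,(70+d[0],45+d[1],37)));print(((u-[250,160]+.4)*4.6).round())
```

```text
[266. 177.]
[278. 127.]
[198. 109.]
[186. 159.]
```

View pics/c4.png

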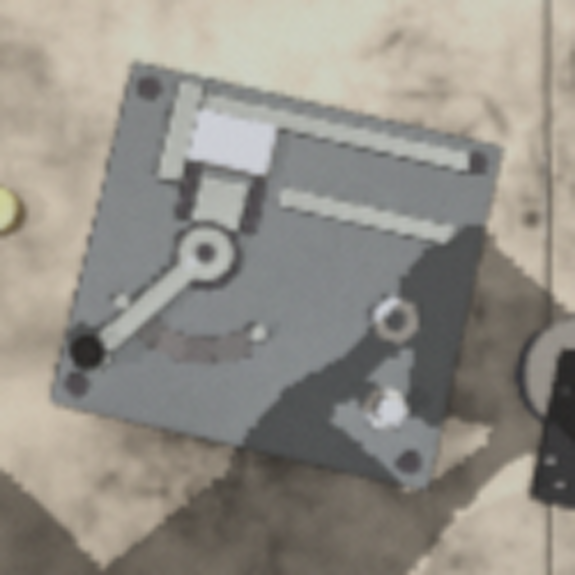

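The block at crop (232,140) sits flush against the stop, matching its predicted home corners; nothing else has moved. Next, the lever: approach from the grip's left side.

Request:
carry_out --plan '[{"tx": 8, "ty": 25, "tz": 0, "rx": 0, "ry": 0, "rz": -0.06}, {"tx": 8, "ty": 34, "tz": 0, "rx": 0, "ry": 0, "rz": -0.06}, {"tx": 8, "ty": 34, "tz": 0, "rx": 0, "ry": 0, "rz": -0.06}, {"tx": 8, "ty": 34, "tz": 0, "rx": 0, "ry": 0, "rz": -0.06}, {"tx": 8, "ty": 34, "tz": 0, "rx": 0, "ry": 0, "rz": -0.06}, {"tx": 8, "ty": 34, "tz": 0, "rx": 0, "ry": 0, "rz": -0.06}, {"tx": 8, "ty": 34, "tz": 0, "rx": 0, "ry": 0, "rz": -0.06}, {"tx": 8, "ty": 34, "tz": 0, "rx": 0, "ry": 0, "rz": -0.06}, {"tx": 8, "ty": 34, "tz": 0, "rx": 0, "ry": 0, "rz": -0.06}, {"tx": 10, "ty": 34, "tz": 0, "rx": 0, "ry": 0, "rz": -0.065}, {"tx": 10, "ty": 37, "tz": 0, "rx": 0, "ry": 0, "rz": 0}, {"tx": 0, "ty": 0, "tz": 0, "rx": 0, "ry": 0, "rz": 0}]'

```text
time: 8.9
tool_pos: [548.9, 84.6, 157.7]
tcp_rot: [-3.14, 0.001, -0.811]
contact_force: [-0.0, 0.2, -0.3]
grip_width: 0.3
finger_force: 0.0
```

Request:
carry_out --plan '[{"tx": 0, "ty": -2, "tz": -40, "rx": 0, "ry": 0, "rz": -0.01}, {"tx": 0, "ty": -2, "tz": -35, "rx": 0, "ry": 0, "rz": 0}, {"tx": 0, "ty": 0, "tz": -20, "rx": 0, "ry": 0, "rz": 0}, {"tx": 0, "ty": 0, "tz": -10, "rx": 0, "ry": 0, "rz": 0}, {"tx": -5, "ty": -6, "tz": 0, "rx": 0, "ry": 0, "rz": 0}, {"tx": -6, "ty": -6, "tz": 0, "rx": 0, "ry": 0, "rz": 0}, {"tx": -5, "ty": -6, "tz": 0, "rx": 0, "ry": 0, "rz": 0}, {"tx": 0, "ty": 0, "tz": 0, "rx": 0, "ry": 0, "rz": 0}, {"tx": 0, "ty": 0, "tz": 0, "rx": 0, "ry": 0, "rz": 0}]'

```text
time: 9.8
tool_pos: [532.9, 57.1, 53.2]
tcp_rot: [-3.14, -0.001, -0.827]
contact_force: [0.3, -0.3, 0.4]
grip_width: 0.6
finger_force: 0.0
```

Run:
```python
from h import *
J=(558.6,-71.6,-0.211)
for q in np.arange(0,1.26,.1): 
    a=q-.61;g=np.array([-90*np.cos(a),45-90*np.sin(a)]);t=np.array([np.sin(a),-np.cos(a)])
    print(round(q,1),j2w(J,(*(g-24*t),0))[:2].round(1),round(J[2]+a,3))
```

```text
0.0 [524.3  54.6] -0.821
0.1 [516.3  49.8] -0.721
0.2 [508.8  44.3] -0.621
0.3 [501.9  38. ] -0.521
0.4 [495.7  31.1] -0.421
0.5 [490.2  23.6] -0.321
0.6 [485.5  15.5] -0.221
0.7 [481.6   7.1] -0.121
0.8 [478.5  -1.7] -0.021
0.9 [476.4 -10.8] 0.079
1.0 [475.2 -20. ] 0.179
1.1 [474.9 -29.3] 0.279
1.2 [475.5 -38.6] 0.379
```

Request:
carry_out --plan '[{"tx": -4, "ty": -1, "tz": 0, "rx": 0, "ry": 0, "rz": 0}, {"tx": -4.5, "ty": -1.5, "tz": 0, "rx": 0, "ry": 0, "rz": 0}, {"tx": -4, "ty": -2.4, "tz": 0, "rx": 0, "ry": 0, "rz": 0.05}, {"tx": -4, "ty": -2.4, "tz": 0, "rx": 0, "ry": 0, "rz": 0.05}, {"tx": -3.8, "ty": -2.7, "tz": 0, "rx": 0, "ry": 0, "rz": 0.05}, {"tx": -3.7, "ty": -2.8, "tz": 0, "rx": 0, "ry": 0, "rz": 0.05}, {"tx": -3.5, "ty": -3.1, "tz": 0, "rx": 0, "ry": 0, "rz": 0.05}, {"tx": -3.4, "ty": -3.2, "tz": 0, "rx": 0, "ry": 0, "rz": 0.05}, {"tx": -3.1, "ty": -3.4, "tz": 0, "rx": 0, "ry": 0, "rz": 0.05}, {"tx": -3.1, "ty": -3.5, "tz": 0, "rx": 0, "ry": 0, "rz": 0.05}, {"tx": -2.8, "ty": -3.7, "tz": 0, "rx": 0, "ry": 0, "rz": 0.05}, {"tx": -2.7, "ty": -3.8, "tz": 0, "rx": 0, "ry": 0, "rz": 0.05}]'

```text
time: 11.0
tool_pos: [490.0, 24.0, 52.5]
tcp_rot: [-3.141, -0.001, -0.324]
contact_force: [0.9, 0.8, 0.9]
grip_width: 0.5
finger_force: 0.4
```

Request:
carry_out --plan '[{"tx": -2.4, "ty": -4, "tz": 0, "rx": 0, "ry": 0, "rz": 0.05}, {"tx": -2.3, "ty": -4.1, "tz": 0, "rx": 0, "ry": 0, "rz": 0.05}, {"tx": -2, "ty": -4.2, "tz": 0, "rx": 0, "ry": 0, "rz": 0.05}, {"tx": -1.9, "ty": -4.2, "tz": 0, "rx": 0, "ry": 0, "rz": 0.05}, {"tx": -1.6, "ty": -4.4, "tz": 0, "rx": 0, "ry": 0, "rz": 0.05}, {"tx": -1.5, "ty": -4.4, "tz": 0, "rx": 0, "ry": 0, "rz": 0.05}, {"tx": -1.1, "ty": -4.5, "tz": 0, "rx": 0, "ry": 0, "rz": 0.05}, {"tx": -1, "ty": -4.6, "tz": 0, "rx": 0, "ry": 0, "rz": 0.05}, {"tx": -0.6, "ty": -4.6, "tz": 0, "rx": 0, "ry": 0, "rz": 0.05}, {"tx": -0.6, "ty": -4.6, "tz": 0, "rx": 0, "ry": 0, "rz": 0.05}]'

```text
time: 12.0
tool_pos: [475.1, -19.3, 52.5]
tcp_rot: [-3.142, -0.001, 0.176]
contact_force: [0.2, 0.8, 0.9]
grip_width: 0.7
finger_force: 0.6
```

Request:
carry_out --plan '[{"tx": -0.2, "ty": -4.6, "tz": 0, "rx": 0, "ry": 0, "rz": 0.05}, {"tx": -0.1, "ty": -4.7, "tz": 0, "rx": 0, "ry": 0, "rz": 0.05}, {"tx": 0.2, "ty": -3.5, "tz": 0, "rx": 0, "ry": 0, "rz": 0.04}, {"tx": 0.3, "ty": -3, "tz": 0, "rx": 0, "ry": 0, "rz": 0.04}, {"tx": 0.2, "ty": -2, "tz": 0, "rx": 0, "ry": 0, "rz": 0.02}, {"tx": 0, "ty": 0, "tz": 0, "rx": 0, "ry": 0, "rz": 0}]'

```text
time: 12.6
tool_pos: [474.7, -36.4, 52.3]
tcp_rot: [-3.14, 0.0, 0.374]
contact_force: [-0.5, 5.3, 2.2]
grip_width: 0.4
finger_force: 2.9
```

Request:
carry_out --plan '[{"tx": 0.3, "ty": -1, "tz": 0, "rx": 0, "ry": 0, "rz": 0}, {"tx": 0.3, "ty": -1, "tz": 0, "rx": 0, "ry": 0, "rz": 0}, {"tx": 0, "ty": 0, "tz": 0, "rx": 0, "ry": 0, "rz": 0}]'

```text
time: 12.9
tool_pos: [474.8, -36.8, 52.3]
tcp_rot: [-3.137, 0.001, 0.373]
contact_force: [-0.4, 14.7, 3.6]
grip_width: 0.6
finger_force: 7.1
```

The force is climbing (14.7 N) with no further travel, so the lever is on its solid stop. Retreating to check.

Request:
carry_out --plan '[{"tx": -1, "ty": 6, "tz": 0, "rx": 0, "ry": 0, "rz": 0}, {"tx": 0, "ty": 15, "tz": 0, "rx": 0, "ry": 0, "rz": 0}, {"tx": 0, "ty": 15, "tz": 10, "rx": 0, "ry": 0, "rz": 0}, {"tx": 0, "ty": 5, "tz": 35, "rx": 0, "ry": 0, "rz": 0}, {"tx": 0, "ty": 10, "tz": 40, "rx": 0, "ry": 0, "rz": 0}, {"tx": 0, "ty": 30, "tz": 30, "rx": 0, "ry": 0, "rz": 0}, {"tx": 0, "ty": 40, "tz": 0, "rx": 0, "ry": 0, "rz": 0}, {"tx": 0, "ty": 40, "tz": 0, "rx": 0, "ry": 0, "rz": 0}, {"tx": 0, "ty": 40, "tz": 0, "rx": 0, "ry": 0, "rz": 0}, {"tx": 0, "ty": 40, "tz": 0, "rx": 0, "ry": 0, "rz": 0}, {"tx": 0, "ty": 20, "tz": 0, "rx": 0, "ry": 0, "rz": 0}, {"tx": 0, "ty": 0, "tz": 0, "rx": 0, "ry": 0, "rz": 0}]'

```text
time: 14.1
tool_pos: [474.5, 223.9, 167.1]
tcp_rot: [-3.142, -0.0, 0.377]
contact_force: [1.1, -1.0, -0.4]
grip_width: 0.3
finger_force: 0.0
```

Run:
```python
from h import *
im=bot.capture("top")[:,:,::-1];a=cv2.resize(im[160:285,250:375],None,fx=4.6,fy=4.6,interpolation=cv2.INTER_CUBIC)
cv2.imwrite("pics/c5.png",a)
J=(558.6,-71.6,-0.211)
for q in(1.0,1.22):
    u=proj("top",j2w(J,(-90*np.cos(q-.61),45-90*np.sin(q-.61),82)));print(q,((u-[250,160]+.4)*4.6).round())
```

```text
1.0 [226. 402.]
1.22 [259. 393.]
```

View pics/c5.png

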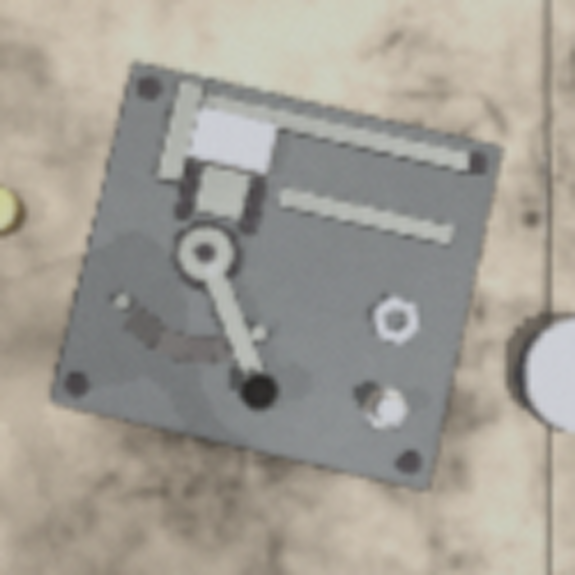

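The grip is at crop (259,391), matching the locked prediction (259,393). The block is flush with the stop, and the nut, bolt and tin are unmoved.

```bash
python3 -c "
from plant import bot
print(bot.close_job())"
```

```text
the job is handed in; nothing more can be done
None
```

The block is home against the end stop, the lever is at its second stop (locked), the nut, bolt and tin have not moved, and the job was handed in at about 14 s; no verdict was returned.

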